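# Speed controller up four clicks, then start

## Task

With a fingertip, push the orange lug of the speed controller's black click-stop dial round clockwise (seen from above) by exactly four clicks from where it stands, without going past the fourth click; then press the green start button fully down and let it come back up. Only push and press: do not pinch the lug between the fingers, do not press the button before the dial is set, and leave the tools and other loose things lying round the controller where they are.

Things in the scene. Friction and masses are not known exactly. Their poses are not given: they have to be found in the camera images.
- controller: grey speed controller screwed to the bench, 150 (x) by 230 (y) mm, dark flat top at 58 mm above the bench; origin at the centre of its underside, its x axis points to its rear, y to its left, z up. Dial on its left, green button on its right, eleven white dots round the dial, one for each click position. Small flat mounting ears stand 15 mm out at both sides.
- dial_centre (a point): point on the dial's axis (vertical) at the housing's top (58 mm above the bench), 45 mm to the left (+y) of the controller's centre; axes as the controller's. The black dial disc has radius 46 mm and its upper face lies 14 mm above this point.
- lug (a point): centre of the orange finger lug that stands on the dial, 33 mm from the dial's axis and 25 mm above the housing's top; x points radially outward from the dial's axis, z up, -y is the direction of clockwise travel. The lug is 26 mm long radially (20 to 46 mm from the axis), 14 mm thick (y) and stands 23 mm above the disc, with a white index line through its middle.
- dial (a joint): dial angle, rad, clockwise from above, 0 to 3.49 between stops; clicks every 0.349 (20 degrees) from 0; starts in one of the first four. The detent resists with up to about 3 N at the lug; past half-way between two clicks it snaps on by itself. At angle q the lug's outward direction is turned 1.745 - q counter-clockwise from the controller's +x axis.
- start (a joint): travel of the green start button in m: 0 up, 0.006 fully down; it is sprung and takes about 5 N to press fully; over 0.0045 counts as pressed
- start_top (a point): centre of the upper face of the green button, 28 mm across, pressed straight down; it stands 75 mm to the right of the controller's centre
- screwdriver_short: short screwdriver, orange grip, 29x140x25 mm, lying to the right of the controller; origin at the centre of its underside
- pliers: combination pliers with blue grips, 50x166x14 mm, lying behind the controller; origin at the centre of its underside
- tape_measure: yellow and black pocket tape measure, 38x83x62 mm, standing behind the controller to the right; origin at the centre of its underside
- pencil: red carpenter's pencil, 12x176x8 mm, lying in front of the controller; origin at the centre of its underside
- screw_packet_1: orange carton of screws, 66x62x88 mm, standing behind the controller to the left; origin at the centre of its underside

How it is judged:
On the way, in this order (a step that is already met when the one before it is completed fails the run):
1. the dial rests four clicks clockwise of where it started (distance of lug from where it was at the start of the episode between 0.03926 and 0.04543 m and velocity of joint dial between -0.05 and 0.05 rad/s), for 0.3 s.
2. the start button is pressed down while the dial stays at the fourth click (distance of lug from where it was at the start of the episode between 0.03926 and 0.04543 m and value of joint start above 0.0045 m), for 0.05 s.
At the end, for the whole second after the job is handed in: The dial rests four clicks (80 degrees, within 7 degrees) clockwise of where it started, the start button has been pressed and is up again, and each loose thing lies within 20 mm of where it was (all of step 1 and value of joint start below 0.0015 m and distance of each of screwdriver_short, pliers, tape_measure, pencil, screw_packet_1 from where it was at the start of the episode below 0.02 m); the robot touches nothing.
It fails at once if the dial is turned past the fourth click (more than 93 degrees) (distance of lug from where it was at the start of the episode above 0.04787 m).
It fails at once if the start button is pressed (over 3 mm) before the dial has reached the fourth click (value of joint start above 0.003 m and distance of lug from where it was at the start of the episode below 0.03595 m).
It fails at once if the lug is pinched: fingers press on both its sides at once (contact force between the fingers and dial_c1 above 1 N and contact force between the fingers and dial_c2 above 1 N).
It fails at once if a loose thing is moved more than 20 mm, or lifted more than 12 mm (distance of any of screwdriver_short, pliers, tape_measure, pencil, screw_packet_1 from where it was at the start of the episode above 0.02 m or height (world z) of any of screwdriver_short, pliers, tape_measure, pencil, screw_packet_1 above 0.012 m).
It also fails if it takes over 51 s, if anything falls off the work surface, if the arm or the gripper's body presses on something with over 40 N, if the wrist force passes 120 N, or if a joint passes its speed limit or range.

## Robot

A 7-joint arm with a two-finger parallel gripper is mounted at the origin on a cart in front of the work surface, level with it; the furniture and walls round the work are solid. World frame = base frame: x ahead of the robot, y to its left, z up, the work surface at z = 0. Lengths are in m, angles in rad, forces in N, time in s.
With the tool pointing down it reaches from about 0.425 to 0.875 m from the base axis. Payload 9.9 kg.
Tool frame: the origin (TCP) lies on the centre line of the jaws, within the pads' length; the fingertips stand 17 mm ahead of it and the grasp point (between the pads) lies 2 mm behind it; z points along the fingers, y is the line along which they close (so a half turn about z gives the same grasp; the last joint's range is limited). The gripper opens to 85 mm and grips with 20 to 120 N. Pads are 22 mm wide; open, the fingers measure 114 mm over their backs; the gripper's body (76 mm by 85 mm) begins 54 mm behind the grasp point. The pads swing forward as they close: fully open they stand 13 mm farther back than shut.
Start: joints at [1.195, 0.576, 0.025, 1.437, -0.015, 1.129, -0.057], TCP at [0.194, -0.646, 0.212] pointing down, gripper open.
Joint ranges: [-2.76, 2.76], [-0.34, 2.15], [-1.52, 1.57], [0.19, 2.46], [-1.09, 4.23], [0.17, 1.99], [-2.82, 2.82]. Speed limits (rad/s): [2.22, 2.22, 3.01, 3.01, 3.14, 3.14, 3.14].

## Interface

Orientations are given as a rotation vector (axis times angle).
In Python, from workcell import * gives the robot as it stands.
- The arm moves only by the tool servo_tool, never from a script. Its argument "steps" is a list of rows, each an object of numbers: "x", "y", "z": the shift along the world's x, y, z in cm; "spin": the turn about the world's z in degrees. In form: [{"x": .., "y": .., "z": .., "spin": ..}, ...]. A call has 1 to 8 rows; each row is the pose to reach, as a shift and turn from the pose commanded when the call began; what a row does not reach only later rows make up. A row lasts 1/10 s, in which the tool goes at most 50 mm and 8.59 degrees, less where a joint would pass 70% of its speed; a pose out of reach is approached as far as the arm can. A call with a gripper value outside its range is refused whole. "jaw" is the opening, from -1 (shut) to 1 (fully open), so that 0 is half open, set as the call begins (left out, the last holds). The fingers move at their own pace and stop on an object; "newtons" is the grip in N (left out, the last holds). Time passes only in rows, so rows that repeat a pose let the fingers close. It gives the time, the measured TCP pose, the force, the opening and the grip force at its end, in the units of the state.
- observe(): the state, without advancing time (a new reading comes with each control period).
- grab_frame(name): name is "scene" or "side" or "wrist"; returns the picture (480x640x3 uint8, red, green, blue); there is no depth.
- camera_params(name): a dict with "fovy" (degrees; the focal length in pixels is half the picture's height over the tangent of half this angle, whatever the lens; pixels are square), "cx", "cy" (the principal point, pixels), "pose" (4x4, takes a point from camera to world coordinates). Camera axes: x right, y down, z forward; pixel columns grow to the right and rows downward; lengths in m; the calibration is good to about 2 mm. The wrist camera is an equidistant fisheye: a pixel r from the principal point sees the ray r / f radians off the axis. A picture is of the moment at which its call begins: read the wrist's pose just before it. camera_params takes no time and is no camera call; for the wrist camera it gives the pose at the moment of the call.
- finish_job(): hands the job in; it is judged then, once.
Trained networks look in the newest picture that a camera, given by its name, has taken for a name from the list of things; names that differ only in an ending like _2 or _b are one class to them, and where a whole thing is asked for, a point or a joint stands for the part that bears it (a point fixed in the world has none). Each returns a list of dicts, best first, with "conf" (0 to 1); they miss things now and then, are a little off and sometimes report something else, mostly with a low value. They report only what shows in the picture. A call takes as long as a camera call.
- regions_of(camera, query): "pixels" (480x640 bool, what is visible of it) and "centre" ([row, column] in pixels, amid what is visible of it).
The state is a dict: "time_s": time; "q": joint angles; "dq": joint speeds; "joint_efforts": joint torques, N m; "tcp_pos": TCP position; "tcp_rot": TCP orientation; "force": force on the tool from outside, world axes, zero at the start; "ft_torque": the same for the moment, N m; "opening": finger opening in m; "gripper_force": force on a finger pad.
Only numpy, scipy, OpenCV 4.12 (cv2) and the standard library are available. Lean on these libraries where they do the work, as an engineer would, in place of code of your own. Each camera call takes 0.05 s, during which the arm holds its last target. There are 200 camera calls.

## Working session

There is one attempt and no reset: what is moved stays moved. The work goes in short steps, Python scripts to look and compute and a tool call to move; the robot and the scene stay as the last step left them, time stands still between calls to the robot, and variables do not carry over. Pictures are saved under pics/ and viewed, at most 10 in all, crops included, and the job is handed in when it is done.

Besides the shell and the picture viewer there is one more tool, called after ">>>" by a JSON object that holds its "fn" and its "kwargs", one argument or row to a line. servo_tool: Moves the arm, as the interface text tells. Its arguments: {"type":"object","properties":{"steps":{"type":"array","items":{"type":"object","properties":{"x":{"type":"number"},"y":{"type":"number"},"z":{"type":"number"},"spin":{"type":"number"}}}},"jaw":{"type":"number"},"newtons":{"type":"number"}},"required":["steps"]}

```bash
mkdir -p pics; cat > h.py <<'E'
from workcell import *
import numpy as np, cv2
def ray(cam,rc,P=None):
    P=P or camera_params(cam); f=240/np.tan(np.radians(P["fovy"])/2)
    d=np.array([rc[1]-P["cx"],rc[0]-P["cy"]])
    if cam=="wrist":
        r=np.hypot(*d); t=r/f; v=np.array([*(d/max(r,1e-9)*np.sin(t)),np.cos(t)])
    else: v=np.array([*(d/f),1.])
    T=np.array(P["pose"]); return T[:3,3],T[:3,:3]@v
def atz(cam,rc,z,P=None):
    o,v=ray(cam,rc,P); return o+v*(z-o[2])/v[2]
E
python3 - <<'E'
from h import *
s=observe();print(s["time_s"],s["tcp_pos"],s["tcp_rot"],s["force"])
for c in("scene","side"):
    im=grab_frame(c);cv2.imwrite(f"pics/{c}0.png",im[:,:,::-1])
    P=camera_params(c);print(c,np.round(P["pose"],3).tolist(),P["fovy"])
    for q,z in(("start_top",.066),("lug",.09),("controller",.058),("dial",.072)):
        for r in regions_of(c,q)[:2]:
            print(q,r["conf"],np.round(r["centre"]),r["pixels"].sum(),np.round(atz(c,r["centre"],z),4))
E
```

```text
0.0 [ 0.19401711 -0.64599417  0.21165108] [-3.10657917e+00 -4.56490980e-01  5.30951894e-04] [0.25741753 0.15300821 0.12479876]
scene [[-0.558, -0.543, 0.628, 0.03], [-0.83, 0.376, -0.412, 0.293], [-0.012, -0.751, -0.66, 0.648], [0.0, 0.0, 0.0, 1.0]] 55.49458166926051
start_top 0.41 [213. 400.] 143 [ 0.5416 -0.2353  0.066 ]
start_top 0.41 [228. 330.] 746 [ 0.5846 -0.0942  0.066 ]
lug 0.63 [253. 357.] 1545 [ 0.4779 -0.0769  0.09  ]
controller 0.94 [256. 366.] 8667 [ 0.4893 -0.1088  0.058 ]
dial 0.85 [250. 358.] 1477 [ 0.4977 -0.0966  0.072 ]
dial 0.69 [256. 369.] 8771 [ 0.4737 -0.1025  0.072 ]
side [[-0.99, -0.088, 0.108, 0.497], [-0.139, 0.564, -0.814, 0.643], [0.011, -0.821, -0.571, 0.58], [0.0, 0.0, 0.0, 1.0]] 57.11557859674966
start_top 0.44 [218. 358.] 85 [ 0.5273 -0.2153  0.066 ]
lug 0.69 [250. 367.] 1095 [ 0.5011 -0.0604  0.09  ]
controller 0.85 [257. 363.] 6174 [ 0.5073 -0.0789  0.058 ]
dial 0.78 [250. 367.] 1114 [ 0.5011 -0.0834  0.072 ]
dial 0.37 [297. 306.] 2355 [0.5977 0.0743 0.072 ]
```

View pics/scene0.png

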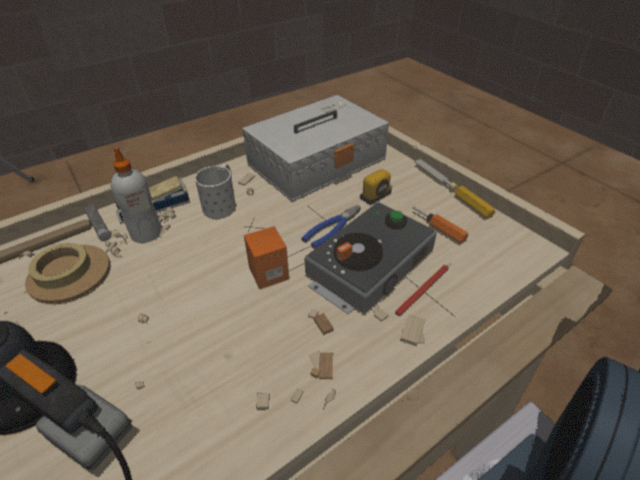

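View pics/side0.png

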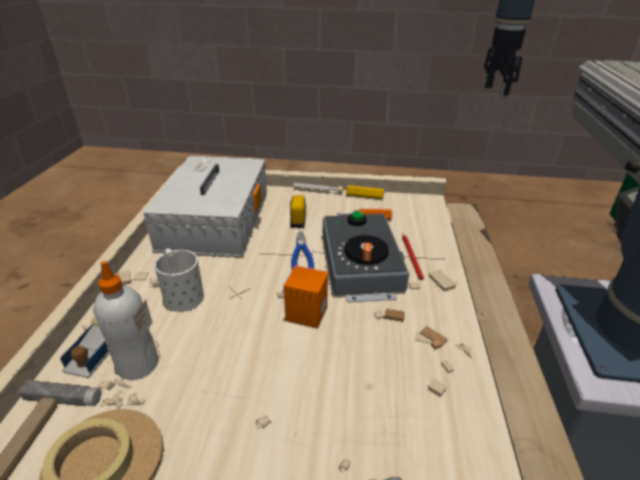

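The scene picture shows the dial at about (358,250), its orange lug at (345,250) and the green button at (397,217). In the side view the lug is at (367,250) and the button at (358,217). Next I triangulate, using an enlarged crop.

```bash
cat >> h.py <<'E'
def tri(a,b,ca="scene",cb="side",Pa=None,Pb=None):
    o1,v1=ray(ca,a,Pa);o2,v2=ray(cb,b,Pb)
    v1=v1/np.linalg.norm(v1);v2=v2/np.linalg.norm(v2)
    t=np.linalg.lstsq(np.c_[v1,-v2],o2-o1,rcond=None)[0]
    p,q=o1+t[0]*v1,o2+t[1]*v2
    return (p+q)/2,np.linalg.norm(p-q)
def hsvmask(im,lo,hi): return cv2.inRange(cv2.cvtColor(im,cv2.COLOR_RGB2HSV),lo,hi)
E
python3 - <<'E'
from h import *
a=cv2.imread("pics/scene0.png");b=cv2.imread("pics/side0.png")
cv2.imwrite("pics/crop0.png",np.hstack([cv2.resize(a[190:315,295:445],None,fx=2.6,fy=2.6,interpolation=2),cv2.resize(b[190:315,295:445],None,fx=2.6,fy=2.6,interpolation=2)]))
g=[]
for im in(a,b):
    m=hsvmask(im[:,:,::-1].copy(),(45,100,30),(85,255,255)); m[:,:300]=0;m[:,450:]=0
    ys,xs=np.nonzero(m);g.append((ys.mean(),xs.mean()));print(len(ys),g[-1],ys.min(),ys.max(),xs.min(),xs.max())
print("button",tri(*g)); print("lug~",tri((250,345),(250,367))); print("disc~",tri((251,358),(250,367)))
E
```

```text
85 (np.float64(214.98823529411766), np.float64(395.2)) 211 219 377 402
108 (np.float64(216.35185185185185), np.float64(355.8796296296296)) 211 223 336 363
button (array([ 0.53415398, -0.21640594,  0.07183461]), np.float64(0.004255442961291437))
lug~ (array([ 0.50126534, -0.06868278,  0.08374141]), np.float64(0.000908386186713767))
disc~ (array([ 0.50181368, -0.09933125,  0.06315914]), np.float64(0.002425219102549429))
```

View pics/crop0.png

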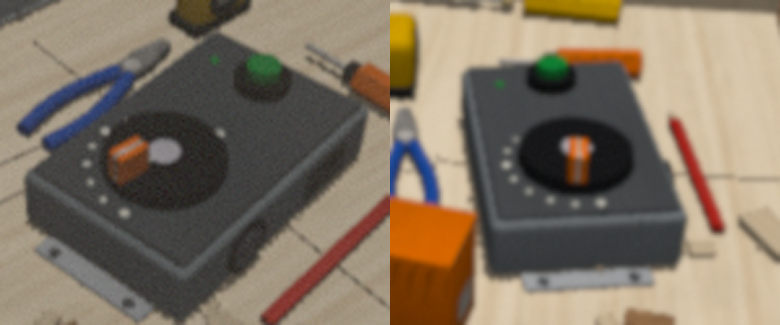

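The crop shows the hub at scene (358,248) and side (367,246), with the lug standing towards world +y from it. The controller is yawed by roughly 10–15°. I'll move above it with the jaws shutting.

>>> {"fn": "servo_tool", "kwargs": {
  "steps": [
    {"x": 2, "y": 4, "z": 3},
    {"x": 4, "y": 8, "z": 5},
    {"x": 6, "y": 12, "z": 7},
    {"x": 8.5, "y": 16, "z": 8},
    {"x": 11, "y": 20, "z": 8},
    {"x": 13, "y": 24, "z": 8},
    {"x": 15, "y": 28, "z": 8},
    {"x": 17, "y": 32, "z": 8}
  ],
  "jaw": -1
}}

```text
schema error: expected keys x, y, z, spin
```

>>> {"fn": "servo_tool", "kwargs": {
  "steps": [
    {"x": 1.5, "y": 4, "z": 0},
    {"x": 3, "y": 8, "z": 0},
    {"x": 5, "y": 12, "z": 0},
    {"x": 7, "y": 15, "z": 0},
    {"x": 9, "y": 18, "z": 0},
    {"x": 9, "y": 20, "z": 0},
    {"x": 9, "y": 20, "z": 0},
    {"x": 9, "y": 20, "z": 0}
  ]
}}

```text
schema error: expected keys x, y, z, spin
```

```bash
python3 - <<'E'
from h import *
s=observe();print(s["time_s"],s["tcp_pos"],s["tcp_rot"],s["force"],s["opening"])
P=camera_params("wrist");im=grab_frame("wrist");cv2.imwrite("pics/w1.png",im[:,:,::-1]);print(P["fovy"],P["cx"],P["cy"],np.round(P["pose"],3).tolist())
for q,z in(("start_top",.07),("lug",.09),("controller",.058)):
    for r in regions_of("wrist",q)[:2]:
        print(q,r["conf"],np.round(r["centre"]),r["pixels"].sum(),np.round(atz("wrist",r["centre"],z,P),4))
E
```

```text
0.5 [ 0.19415285 -0.64643158  0.21246641] [-3.10810691e+00 -4.56763680e-01  8.60776486e-05] [-0.626659   -0.5975446   0.33585453] 0.08536788953101933
65.70646984690485 317.7827385111689 237.47427481583344 [[0.287, -0.923, -0.257, 0.26], [-0.958, -0.277, -0.077, -0.627], [0.0, 0.268, -0.963, 0.373], [0.0, 0.0, 0.0, 1.0]]
```

View pics/w1.png

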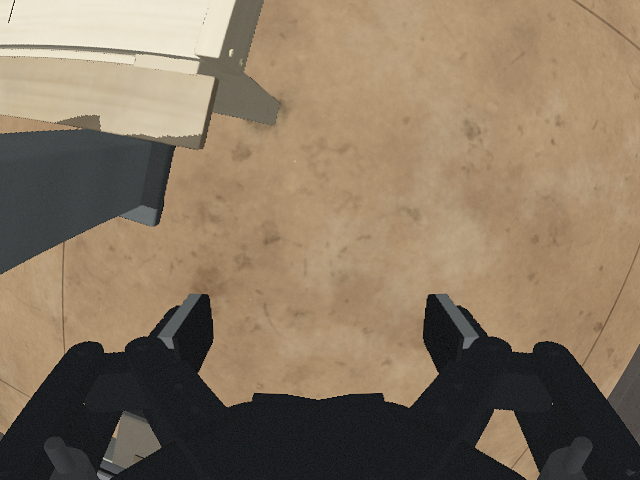

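The moves were refused because every row needs a spin value. The wrist picture shows only floor and the open fingers at (190,330) and (450,330). I'll resend the moves with spin.

>>> {"fn": "servo_tool", "kwargs": {
  "steps": [
    {"x": 2, "y": 4, "z": 3, "spin": 0},
    {"x": 4, "y": 8, "z": 5, "spin": 0},
    {"x": 6, "y": 12, "z": 7, "spin": 0},
    {"x": 8.5, "y": 16, "z": 8, "spin": 0},
    {"x": 11, "y": 20, "z": 8, "spin": 0},
    {"x": 13, "y": 24, "z": 8, "spin": 0},
    {"x": 15, "y": 28, "z": 8, "spin": 0},
    {"x": 17, "y": 32, "z": 8, "spin": 0}
  ],
  "jaw": -1
}}

```text
time_s: 1.5
tcp_pos: [0.3648, -0.3248, 0.2928]
tcp_rot: [3.108, 0.457, 0.001]
force: [1.2, 0.5, 0.6]
opening: 0.0001
gripper_force: 0.0
```

>>> {"fn": "servo_tool", "kwargs": {
  "steps": [
    {"x": 1.5, "y": 4, "z": 0, "spin": 0},
    {"x": 3, "y": 8, "z": 0, "spin": 0},
    {"x": 5, "y": 12, "z": 0, "spin": 0},
    {"x": 7, "y": 15, "z": 0, "spin": 0},
    {"x": 9, "y": 18, "z": 0, "spin": 0},
    {"x": 9, "y": 20, "z": 0, "spin": 0},
    {"x": 9, "y": 20, "z": 0, "spin": 0},
    {"x": 9, "y": 20, "z": 0, "spin": 0}
  ]
}}

```text
time_s: 2.3
tcp_pos: [0.4541, -0.1267, 0.2926]
tcp_rot: [3.108, 0.458, 0.0]
force: [0.3, -0.5, -0.3]
opening: -0.0002
gripper_force: 0.0
```

```bash
python3 - <<'E'
from h import *
s=observe();print(s["time_s"],s["tcp_pos"],s["tcp_rot"],s["force"],s["opening"])
P=camera_params("wrist");im=grab_frame("wrist");cv2.imwrite("pics/w2.png",im[:,:,::-1]);print(np.round(P["pose"],3).tolist())
import pickle;pickle.dump(P,open("P2.pkl","wb"))
for q,z in(("start_top",.07),("lug",.09),("controller",.058)):
    for r in regions_of("wrist",q)[:2]:
        print(q,r["conf"],np.round(r["centre"]),r["pixels"].sum(),np.round(atz("wrist",r["centre"],z,P),4))
E
```

```text
2.3 [ 0.45406876 -0.12673818  0.29262632] [3.10755689e+00 4.57569673e-01 7.65285481e-05] [ 0.31633902 -0.45294782 -0.30586219] -0.00016253503014512574
[[0.288, -0.923, -0.257, 0.52], [-0.958, -0.277, -0.078, -0.107], [0.001, 0.268, -0.963, 0.453], [0.0, 0.0, 0.0, 1.0]]
start_top 0.97 [158. 420.] 569 [ 0.5312 -0.2159  0.07  ]
lug 0.97 [149. 305.] 6133 [ 0.5045 -0.0988  0.09  ]
controller 0.77 [151. 341.] 28059 [ 0.5124 -0.1353  0.058 ]
```

View pics/w2.png

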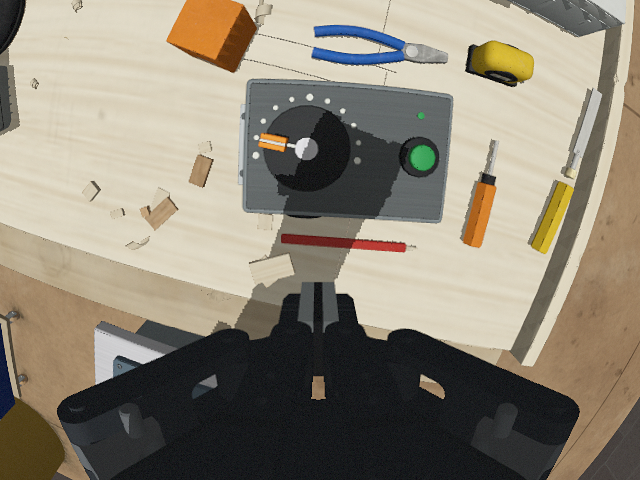

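A clear overhead view: hub at (306,149), lug at (272,142) with the index line pointing to the second dot (257,138), button at (422,157). Next I compute geometry.

```bash
python3 - <<'E'
from h import *
import pickle;P=pickle.load(open("P2.pkl","rb"))
im=cv2.imread("pics/w2.png")[:,:,::-1].copy()
def cen(lo,hi,box):
    m=hsvmask(im,lo,hi);k=np.zeros_like(m);x0,y0,x1,y1=box;k[y0:y1,x0:x1]=m[y0:y1,x0:x1]
    ys,xs=np.nonzero(k);return (ys.mean(),xs.mean())
b=atz("wrist",cen((45,100,50),(85,255,255),(400,135,440,180)),.07,P)
lg=cen((5,120,80),(22,255,255),(250,125,300,160));print(lg)
l=atz("wrist",lg,.093,P)
dots=[(256,155),(257,138),(263,121),(275,107),(291,99),(309,97),(327,101),(342,111),(353,125),(358,142),(357,160)]
D=np.array([atz("wrist",(y,x),.0585,P)[:2] for x,y in dots])
A=np.c_[2*D,np.ones(11)];s=np.linalg.lstsq(A,(D**2).sum(1),rcond=None)[0];c=s[:2];print("dots centre",c,"r",np.sqrt(s[2]+c@c))
h=atz("wrist",(149,306),.074,P);print("hub",h,"button",b,"lug",l)
yaw=np.arctan2(b[0]-c[0],-(b[1]-c[1]));print("yaw",np.degrees(yaw),np.hypot(*(b[:2]-c)))
a=np.degrees(np.arctan2(D[:,1]-c[1],D[:,0]-c[0]));print("dots ang",a.round(1), "fit yaw",np.mean(a-(100-20*np.arange(11))))
for cc in(c,h[:2]):
    d=l[:2]-cc;print("lug r",np.hypot(*d),"ang",np.degrees(np.arctan2(d[1],d[0])))
cor=[(247,79),(453,95),(442,222),(243,212)];print(np.round([atz("wrist",(y,x),.058,P)[:2] for x,y in cor],4))
E
```

```text
(np.float64(141.80981595092024), np.float64(272.7760736196319))
dots centre [ 0.50485281 -0.09928261] r 0.0544508781036281
hub [ 0.50413939 -0.09924905  0.074     ] button [ 0.53273266 -0.21671234  0.07      ] lug [ 0.50277401 -0.06683855  0.093     ]
yaw 13.355733533189914 0.1206939336286113
dots ang [113.9  94.5  74.1  53.7  34.   14.1  -6.4 -26.5 -46.4 -66.3 -86.6] fit yaw 13.834727324005899
lug r 0.0325105983279198 ang 93.6661225044202
lug r 0.03243924893820893 ang 92.41232283871707
[[ 0.5592 -0.0171]
 [ 0.6113 -0.2335]
 [ 0.4723 -0.2684]
 [ 0.4185 -0.0516]]
```

The geometry checks out: r = 32.5 mm for the lug, 120.7 mm from dial to button, and yaw 13.6°. The lug is at 93.6° (second click), so its target is 13.6°. I work out the push poses.

```bash
cat > arc.py <<'E'
import numpy as np
c=np.array([.5045,-.0993])
def T(th,back=18,r=34):
    t=np.radians(th);return c+(r*np.array([np.cos(t),np.sin(t)])-back*np.array([np.sin(t),-np.cos(t)]))/1000
E
python3 - <<'E'
from arc import *
p0=np.array([.4541,-.1267]);print("to start",100*(T(93.6,30)-p0))
s=T(93.6,30)
for th in [93.6]+list(np.arange(90,14,-3)): print(round(th,1),np.round(100*(T(th)-s),2),"spin",round(th-93.6,1))
E
```

```text
to start [1.83243205 5.94491932]
93.6 [1.2  0.08] spin 0.0
90 [1.41 0.2 ] spin -3.6
87 [1.59 0.28] spin -6.6
84 [1.77 0.36] spin -9.6
81 [1.96 0.43] spin -12.6
78 [2.15 0.5 ] spin -15.6
75 [2.35 0.55] spin -18.6
72 [2.55 0.58] spin -21.6
69 [2.75 0.61] spin -24.6
66 [2.95 0.63] spin -27.6
63 [3.15 0.64] spin -30.6
60 [3.35 0.64] spin -33.6
57 [3.55 0.63] spin -36.6
54 [3.75 0.6 ] spin -39.6
51 [3.95 0.57] spin -42.6
48 [4.14 0.53] spin -45.6
45 [4.34 0.47] spin -48.6
42 [4.53 0.41] spin -51.6
39 [4.72 0.33] spin -54.6
36 [4.9  0.25] spin -57.6
33 [5.08 0.16] spin -60.6
30 [5.25 0.05] spin -63.6
27 [ 5.42 -0.06] spin -66.6
24 [ 5.58 -0.18] spin -69.6
21 [ 5.74 -0.31] spin -72.6
18 [ 5.88 -0.44] spin -75.6
15 [ 6.03 -0.59] spin -78.6
```

>>> {"fn": "servo_tool", "kwargs": {
  "steps": [
    {"x": 0.5, "y": 1.5, "z": -3, "spin": -4},
    {"x": 1, "y": 3, "z": -6, "spin": -8},
    {"x": 1.5, "y": 4.5, "z": -9, "spin": -12},
    {"x": 1.8, "y": 5.92, "z": -12, "spin": -13},
    {"x": 1.8, "y": 5.92, "z": -14, "spin": -13},
    {"x": 1.8, "y": 5.92, "z": -14, "spin": -13},
    {"x": 1.8, "y": 5.92, "z": -14, "spin": -13},
    {"x": 1.8, "y": 5.92, "z": -14, "spin": -13}
  ]
}}

```text
time_s: 3.3
tcp_pos: [0.4729, -0.068, 0.1537]
tcp_rot: [3.14, 0.1, 0.003]
force: [0.1, -1.0, 0.9]
opening: -0.0001
gripper_force: 0.0
```

>>> {"fn": "servo_tool", "kwargs": {
  "steps": [
    {"x": 0, "y": 0, "z": -2, "spin": 0},
    {"x": 0, "y": 0, "z": -4, "spin": 0},
    {"x": 0, "y": 0, "z": -5, "spin": 0},
    {"x": 0, "y": 0, "z": -5.8, "spin": 0},
    {"x": 0, "y": 0, "z": -5.8, "spin": 0},
    {"x": 0, "y": 0, "z": -5.8, "spin": 0}
  ]
}}

```text
time_s: 3.9
tcp_pos: [0.4726, -0.0673, 0.0951]
tcp_rot: [3.14, 0.102, 0.001]
force: [0.4, 0.5, -0.7]
opening: -0.0
gripper_force: 0.0
```

>>> {"fn": "servo_tool", "kwargs": {
  "steps": [
    {"x": 0.4, "y": 0, "z": 0, "spin": 0},
    {"x": 0.8, "y": 0.05, "z": 0, "spin": 0},
    {"x": 1.2, "y": 0.1, "z": 0, "spin": 0},
    {"x": 1.4, "y": 0.2, "z": 0, "spin": -3.6},
    {"x": 1.6, "y": 0.3, "z": 0, "spin": -6.6},
    {"x": 1.77, "y": 0.36, "z": 0, "spin": -9.6},
    {"x": 1.96, "y": 0.43, "z": 0, "spin": -12.6},
    {"x": 1.96, "y": 0.43, "z": 0, "spin": -12.6}
  ]
}}

```text
time_s: 4.7
tcp_pos: [0.4924, -0.0627, 0.0946]
tcp_rot: [-3.132, 0.244, -0.001]
force: [-0.7, -0.2, 0.4]
opening: 0.0003
gripper_force: 0.0
```

```bash
python3 - <<'E'
from h import *
s=observe();print(s["time_s"],s["tcp_pos"],s["tcp_rot"],s["force"])
P=camera_params("wrist");im=grab_frame("wrist");cv2.imwrite("pics/w3.png",im[:,:,::-1])
E
```

```text
4.7 [ 0.49244871 -0.06268388  0.09461354] [-3.13203043e+00  2.43874376e-01 -9.09837023e-04] [-0.73026423 -0.23820438  0.35771199]
```

View pics/w3.png

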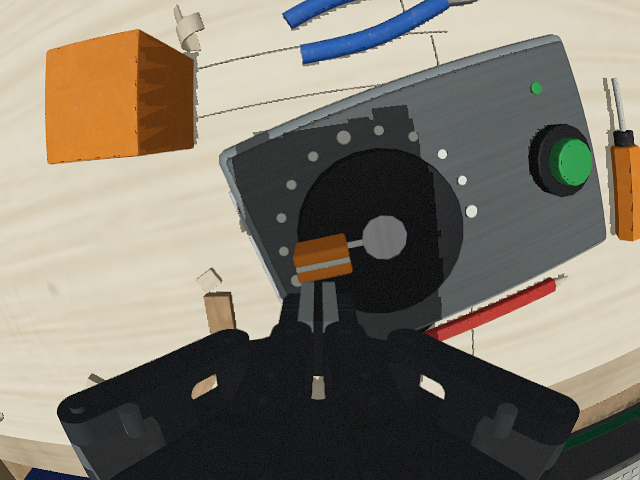

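The fingertip touches the lug, which is at (322,257); its index line runs from (297,268) to (350,262), and the hub is at (384,237). I check the angle from the line.

```bash
cat >> h.py <<'E'
def lugang(P,p,q,z=.095):
    a=atz("wrist",p[::-1],z,P);b=atz("wrist",q[::-1],z,P);d=a-b
    c=np.array([.5045,-.0993]);m=(a+b)[:2]/2-c
    print("line",np.degrees(np.arctan2(d[1],d[0])),"len",np.hypot(*d[:2]),"mid ang",np.degrees(np.arctan2(m[1],m[0])),"r",np.hypot(*m))
E
python3 - <<'E'
from h import *
P=camera_params("wrist");lugang(P,(297,268),(350,262));print(atz("wrist",(237,384),.074,P))
E
```

```text
line 88.0090389741686 len 0.024441670646472433 mid ang 93.5296954515423 r 0.03274613129494576
[ 0.50511256 -0.09863326  0.074     ]
```

```bash
cat >> h.py <<'E'
C=np.array([.5045,-.0993])
def fitlug(im,P):
    f=240/np.tan(np.radians(P["fovy"])/2);T=np.array(P["pose"])
    def proj(X):
        v=(X-T[:3,3])@T[:3,:3];r=np.hypot(v[:,0],v[:,1]);t=np.arctan2(r,v[:,2])
        return np.c_[P["cx"]+f*t*v[:,0]/r,P["cy"]+f*t*v[:,1]/r]
    g=hsvmask(im,(4,130,60),(20,255,255));roi=np.zeros_like(g)
    X=np.array([[C[0]+.052*np.cos(a),C[1]+.052*np.sin(a),.09] for a in np.linspace(0,6.28,40)])
    cv2.fillConvexPoly(roi,np.int32(cv2.convexHull(np.float32(proj(X)))),255);g&=roi
    g=cv2.morphologyEx(g,cv2.MORPH_CLOSE,np.ones((9,9)))
    best=[]
    for th in np.arange(-30,110,.5):
        t=np.radians(th);u=np.array([np.cos(t),np.sin(t)]);w=np.array([-u[1],u[0]])
        B=np.array([[*(C+r*u+s*w),z] for r in(.02,.046) for s in(-.007,.007) for z in(.072,.095)])
        m=np.zeros_like(g);cv2.fillConvexPoly(m,np.int32(np.round(cv2.convexHull(np.float32(proj(B))))),255)
        best.append(((m&g>0).sum()/((m|g)>0).sum(),th))
    return max(best)
def look(name):
    s=observe();P=camera_params("wrist");im=grab_frame("wrist");cv2.imwrite(f"pics/{name}.png",im[:,:,::-1])
    print(s["time_s"],np.round(s["tcp_pos"],4),"F",np.round(s["force"],1),"lug",fitlug(im,P))
E
python3 - <<'E'
from h import *
import pickle
print(fitlug(cv2.imread("pics/w2.png")[:,:,::-1].copy(),pickle.load(open("P2.pkl","rb"))))
look("w4")
E
```

```text
(np.float64(0.8823529411764706), np.float64(93.0))
4.75 [ 0.4922 -0.0628  0.0946] F [ 0.1  0.6 -0.7] lug (np.float64(0.9155683690280065), np.float64(93.0))
```

```bash
python3 - <<'E'
from arc import *
s=np.array([.4922,-.0628])
for th in range(92,10,-3): print(th,np.round(100*(T(th,11)-s),2),"spin",th-81)
E
```

```text
92 [ 0.01 -0.29] spin 11
89 [ 0.19 -0.23] spin 8
86 [ 0.37 -0.18] spin 5
83 [ 0.55 -0.14] spin 2
80 [ 0.74 -0.11] spin -1
77 [ 0.92 -0.09] spin -4
74 [ 1.11 -0.08] spin -7
71 [ 1.3  -0.08] spin -10
68 [ 1.48 -0.09] spin -13
65 [ 1.67 -0.1 ] spin -16
62 [ 1.85 -0.13] spin -19
59 [ 2.04 -0.17] spin -22
56 [ 2.22 -0.22] spin -25
53 [ 2.4  -0.27] spin -28
50 [ 2.57 -0.34] spin -31
47 [ 2.74 -0.41] spin -34
44 [ 2.91 -0.5 ] spin -37
41 [ 3.07 -0.59] spin -40
38 [ 3.23 -0.69] spin -43
35 [ 3.38 -0.8 ] spin -46
32 [ 3.53 -0.92] spin -49
29 [ 3.67 -1.04] spin -52
26 [ 3.8  -1.17] spin -55
23 [ 3.93 -1.31] spin -58
20 [ 4.05 -1.45] spin -61
17 [ 4.16 -1.6 ] spin -64
14 [ 4.26 -1.76] spin -67
11 [ 4.36 -1.92] spin -70
```

>>> {"fn": "servo_tool", "kwargs": {
  "steps": [
    {"x": 0.2, "y": -0.1, "z": 0, "spin": 2},
    {"x": 0.4, "y": -0.2, "z": 0, "spin": 3},
    {"x": 0.6, "y": -0.2, "z": 0, "spin": 3},
    {"x": 0.6, "y": -0.2, "z": 0, "spin": 3}
  ]
}}

```text
time_s: 5.2
tcp_pos: [0.4982, -0.0651, 0.0945]
tcp_rot: [-3.137, 0.161, -0.001]
force: [0.2, -0.6, 0.1]
opening: -0.0001
gripper_force: 0.0
```

```bash
python3 -c "
from h import *
look('w5')"
```

```text
5.2 [ 0.4982 -0.0651  0.0945] F [ 0.2 -0.6  0.1] lug (np.float64(0.7667902760609806), np.float64(92.0))
```

View pics/w5.png

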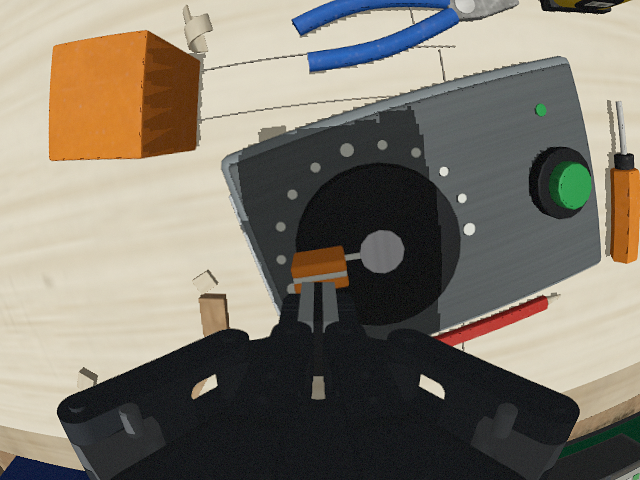

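The finger hides half the lug, so its tip seems to lie above the lug or the TCP-to-tip distance is off. I check this by intersecting the tip's pixel ray (318,282) with the tool axis.

```bash
python3 - <<'E'
from h import *
P=camera_params("wrist");s=observe();o,v=ray("wrist",(282,318),P)
from scipy.spatial.transform import Rotation as R
M=R.from_rotvec(s["tcp_rot"]).as_matrix();t=np.array(s["tcp_pos"])
for z in(.072,.0775,.085,.09,.095,.1,.11): print(z,np.round(1000*M.T@(o+v*(z-o[2])/v[2]-t),1))
m=regions_of("wrist","lug");print([(r["conf"],r["centre"]) for r in m])
for p in((232,381),(250,345)): pass
# independent dial height: hub/button by wrist + scene
for px,n in(((250,382),"hub"),):
    for sc,sd in(((248,357.7),(246,367)),):
        print(n,tri(px,sc,"wrist","scene",P),tri(px,sd,"wrist","side",P))
E
```

```text
0.072 [-7.  -0.3 22.5]
0.0775 [-4.8 -0.3 17. ]
0.085 [-1.7 -0.3  9.5]
0.09 [ 0.4 -0.3  4.5]
0.095 [ 2.4 -0.3 -0.5]
0.1 [ 4.5 -0.3 -5.5]
0.11 [  8.6  -0.3 -15.5]
[(0.62, [241.9, 381.4])]
hub (array([ 0.5043116 , -0.09981797,  0.07003171]), np.float64(0.0009599864343706756)) (array([ 0.50327289, -0.0996995 ,  0.0707281 ]), np.float64(0.0029446355951073555))
```

```bash
python3 - <<'E'
from h import *
a=grab_frame("scene")[:,:,::-1];b=grab_frame("side")[:,:,::-1]
cv2.imwrite("pics/crop1.png",np.hstack([cv2.resize(i[170:300,300:430],(400,400),interpolation=2) for i in(a,b)]))
s=observe();print(s["tcp_pos"])
E
```

```text
[ 0.49770386 -0.06494141  0.09447034]
```

View pics/crop1.png

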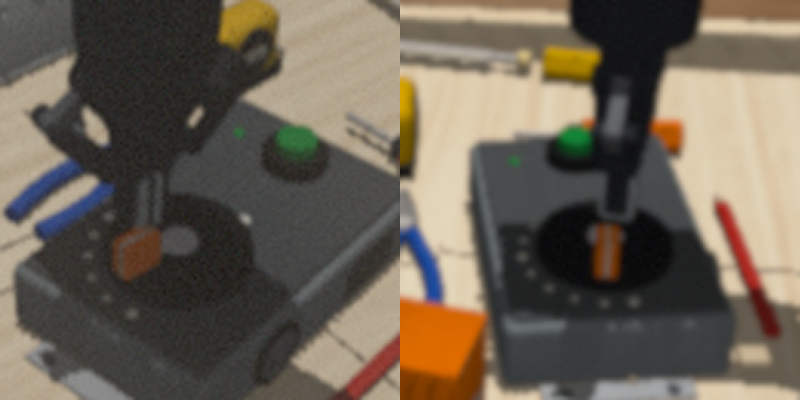

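```bash
python3 - <<'E'
from h import *
print("tip tri",tri((246,348.8),(241,370)))
o,v=ray("side",(241,370))
for y in(-.05,-.065,-.08): print(y,o+v*(y-o[1])/v[1])
o,v=ray("scene",(246,348.8))
for y in(-.05,-.065,-.08): print(y,o+v*(y-o[1])/v[1])
E
```

```text
tip tri (array([ 0.49561222, -0.07283175,  0.09962138]), np.float64(0.00487940210755019))
-0.05 [ 0.49678434 -0.05        0.11743323]
-0.065 [ 0.49678752 -0.065       0.1074192 ]
-0.08 [ 0.4967907  -0.08        0.09740517]
-0.05 [ 0.46686421 -0.05        0.13055287]
-0.065 [ 0.4859704  -0.065       0.10788608]
-0.08 [ 0.5050766  -0.08        0.08521929]
```

Fingertips sit at about z ≈ 0.10–0.107, so the shut tips stand roughly 25–30 mm higher than I took them to be. I back off, lower in small steps and watch the force.

>>> {"fn": "servo_tool", "kwargs": {
  "steps": [
    {"x": -0.7, "y": -0.2, "z": 0, "spin": 0},
    {"x": -1.4, "y": -0.4, "z": 0, "spin": 0},
    {"x": -2.2, "y": -0.4, "z": 0, "spin": 3},
    {"x": -2.2, "y": -0.4, "z": -0.6, "spin": 3},
    {"x": -2.2, "y": -0.4, "z": -1.2, "spin": 3},
    {"x": -2.2, "y": -0.4, "z": -1.2, "spin": 3},
    {"x": -2.2, "y": -0.4, "z": -1.2, "spin": 3}
  ]
}}

```text
time_s: 6.1
tcp_pos: [0.4758, -0.0689, 0.0821]
tcp_rot: [-3.14, 0.08, 0.001]
force: [0.1, 0.4, -0.1]
opening: -0.0002
gripper_force: 0.0
```

>>> {"fn": "servo_tool", "kwargs": {
  "steps": [
    {"x": 0, "y": 0, "z": -0.2, "spin": 0},
    {"x": 0, "y": 0, "z": -0.4, "spin": 0},
    {"x": 0, "y": 0, "z": -0.6, "spin": 0},
    {"x": 0, "y": 0, "z": -0.6, "spin": 0}
  ]
}}

```text
time_s: 6.5
tcp_pos: [0.4756, -0.0689, 0.0762]
tcp_rot: [-3.141, 0.079, 0.001]
force: [0.1, 0.0, -0.3]
opening: 0.0002
gripper_force: 0.0
```

```bash
python3 -c "
from h import *
look('w6')
print('tip',tri((246,348.8),(241,370))[0])"
```

```text
6.5 [ 0.4756 -0.0689  0.0762] F [ 0.1  0.  -0.3] lug (np.float64(0.9102946044356174), np.float64(92.0))
tip [ 0.49561222 -0.07283175  0.09962138]
```

>>> {"fn": "servo_tool", "kwargs": {
  "steps": [
    {"x": 0, "y": 0, "z": -0.2, "spin": 0},
    {"x": 0, "y": 0, "z": -0.4, "spin": 0},
    {"x": 0, "y": 0, "z": -0.4, "spin": 0}
  ]
}}

```text
time_s: 6.85
tcp_pos: [0.4756, -0.0689, 0.0722]
tcp_rot: [-3.141, 0.079, 0.001]
force: [-0.3, 0.9, -0.7]
opening: -0.0002
gripper_force: 0.0
```

>>> {"fn": "servo_tool", "kwargs": {
  "steps": [
    {"x": 0, "y": 0, "z": -0.2, "spin": 0},
    {"x": 0, "y": 0, "z": -0.4, "spin": 0},
    {"x": 0, "y": 0, "z": -0.4, "spin": 0}
  ]
}}

```text
time_s: 7.15
tcp_pos: [0.4756, -0.069, 0.0682]
tcp_rot: [-3.141, 0.079, 0.001]
force: [-0.4, -0.0, -1.1]
opening: 0.0004
gripper_force: 0.0
```

>>> {"fn": "servo_tool", "kwargs": {
  "steps": [
    {"x": 0.3, "y": 0.1, "z": 0, "spin": 0},
    {"x": 0.6, "y": 0.2, "z": 0, "spin": 0},
    {"x": 0.9, "y": 0.3, "z": 0, "spin": 0},
    {"x": 1.15, "y": 0.42, "z": 0, "spin": -1},
    {"x": 1.45, "y": 0.53, "z": 0, "spin": -3},
    {"x": 1.45, "y": 0.53, "z": 0, "spin": -3},
    {"x": 1.45, "y": 0.53, "z": 0, "spin": -3}
  ]
}}

```text
time_s: 7.85
tcp_pos: [0.491, -0.0633, 0.0686]
tcp_rot: [-3.137, 0.16, -0.002]
force: [0.9, -0.4, -0.1]
opening: -0.0002
gripper_force: 0.0
```

```bash
python3 -c "
from h import *
look('w7')"
```

```text
7.85 [ 0.491  -0.0633  0.0686] F [ 0.9 -0.4 -0.1] lug (np.float64(0.921832884097035), np.float64(73.0))
```

The first click is made: the lug reads 73° against 73.6° expected. Next click, along the arc to contact angle 62°.

>>> {"fn": "servo_tool", "kwargs": {
  "steps": [
    {"x": 0.2, "y": 0.07, "z": 0, "spin": -3},
    {"x": 0.4, "y": 0.14, "z": 0, "spin": -6},
    {"x": 0.6, "y": 0.19, "z": 0, "spin": -9},
    {"x": 0.8, "y": 0.23, "z": 0, "spin": -12},
    {"x": 1.0, "y": 0.25, "z": 0, "spin": -15},
    {"x": 1.2, "y": 0.27, "z": 0, "spin": -18},
    {"x": 1.4, "y": 0.28, "z": 0, "spin": -21},
    {"x": 1.4, "y": 0.28, "z": 0, "spin": -21}
  ]
}}

```text
time_s: 8.7
tcp_pos: [0.5047, -0.0607, 0.0686]
tcp_rot: [-3.055, 0.731, -0.001]
force: [-0.4, 0.4, 0.7]
opening: 0.0
gripper_force: 0.0
```

```bash
python3 -c "
from h import *
look('w8')"
```

```text
8.7 [ 0.5047 -0.0607  0.0686] F [-0.4  0.4  0.7] lug (np.float64(0.9073099415204678), np.float64(53.5))
```

>>> {"fn": "servo_tool", "kwargs": {
  "steps": [
    {"x": 0.18, "y": 0, "z": 0, "spin": -3},
    {"x": 0.38, "y": -0.01, "z": 0, "spin": -6},
    {"x": 0.58, "y": -0.04, "z": 0, "spin": -9},
    {"x": 0.78, "y": -0.07, "z": 0, "spin": -12},
    {"x": 0.97, "y": -0.11, "z": 0, "spin": -15},
    {"x": 1.17, "y": -0.17, "z": 0, "spin": -18},
    {"x": 1.3, "y": -0.21, "z": 0, "spin": -20},
    {"x": 1.3, "y": -0.21, "z": 0, "spin": -20}
  ]
}}

```text
time_s: 9.55
tcp_pos: [0.5176, -0.063, 0.0685]
tcp_rot: [-2.883, 1.249, -0.001]
force: [-0.0, 0.7, -0.5]
opening: -0.0002
gripper_force: 0.0
```

```bash
python3 -c "
from h import *
look('w9')"
```

```text
9.55 [ 0.5176 -0.063   0.0685] F [-0.   0.7 -0.5] lug (np.float64(0.916083916083916), np.float64(40.0))
```

```bash
python3 -c "
from h import *
look('w10');look('w11');look('w12')"
```

```text
9.6 [ 0.5176 -0.0631  0.0685] F [ 0.2 -0.2 -0. ] lug (np.float64(0.8946608946608947), np.float64(33.0))
9.65 [ 0.5175 -0.0631  0.0685] F [-0.5 -0.   1.1] lug (np.float64(0.8920011550678603), np.float64(32.5))
9.7 [ 0.5174 -0.0631  0.0685] F [0.6 0.9 1. ] lug (np.float64(0.9152392203189604), np.float64(33.0))
```

>>> {"fn": "servo_tool", "kwargs": {
  "steps": [
    {"x": 0.19, "y": -0.07, "z": 0, "spin": -3},
    {"x": 0.37, "y": -0.15, "z": 0, "spin": -6},
    {"x": 0.55, "y": -0.24, "z": 0, "spin": -9},
    {"x": 0.72, "y": -0.34, "z": 0, "spin": -12},
    {"x": 0.89, "y": -0.45, "z": 0, "spin": -15},
    {"x": 1.06, "y": -0.57, "z": 0, "spin": -18},
    {"x": 1.19, "y": -0.67, "z": 0, "spin": -20},
    {"x": 1.19, "y": -0.67, "z": 0, "spin": -20}
  ]
}}

```text
time_s: 10.55
tcp_pos: [0.5295, -0.0699, 0.0685]
tcp_rot: [2.621, -1.732, 0.001]
force: [0.4, -0.4, 1.0]
opening: 0.0001
gripper_force: 0.0
```

```bash
python3 -c "
from h import *
look('w13');look('w14');look('w15');look('w16')"
```

```text
10.55 [ 0.5295 -0.0699  0.0685] F [ 0.4 -0.4  1. ] lug (np.float64(0.9161290322580645), np.float64(17.0))
10.6 [ 0.5294 -0.0699  0.0685] F [-0.1 -0.7  0.1] lug (np.float64(0.9178244161986403), np.float64(13.0))
10.65 [ 0.5294 -0.0699  0.0685] F [-0.7  0.3  0.1] lug (np.float64(0.9146989374262101), np.float64(12.5))
10.7 [ 0.5293 -0.0698  0.0685] F [0.9 0.7 0.5] lug (np.float64(0.9254621347644604), np.float64(13.5))
```

The dial snapped to the fourth click, reading 13.5°. I back off, rise and go over the button.

>>> {"fn": "servo_tool", "kwargs": {
  "steps": [
    {"x": -0.2, "y": 0.4, "z": 0, "spin": 0},
    {"x": -0.4, "y": 0.9, "z": 0, "spin": 0},
    {"x": -0.4, "y": 0.9, "z": 2, "spin": 0},
    {"x": -0.4, "y": 0.9, "z": 5, "spin": 0},
    {"x": 0, "y": -2, "z": 6, "spin": 0},
    {"x": 0.2, "y": -6, "z": 6, "spin": 0},
    {"x": 0.3, "y": -10, "z": 6, "spin": 0},
    {"x": 0.3, "y": -14.6, "z": 6, "spin": 0}
  ]
}}

```text
time_s: 11.55
tcp_pos: [0.5325, -0.2155, 0.1287]
tcp_rot: [-2.623, 1.727, -0.0]
force: [0.5, 0.2, -0.0]
opening: 0.0
gripper_force: 0.0
```

>>> {"fn": "servo_tool", "kwargs": {
  "steps": [
    {"x": 0, "y": 0, "z": -1, "spin": 0},
    {"x": 0, "y": 0, "z": -2, "spin": 0},
    {"x": 0, "y": 0, "z": -3, "spin": 0},
    {"x": 0, "y": 0, "z": -4, "spin": 0},
    {"x": 0, "y": 0, "z": -4.5, "spin": 0},
    {"x": 0, "y": 0, "z": -5, "spin": 0},
    {"x": 0, "y": 0, "z": -5, "spin": 0}
  ]
}}

```text
time_s: 12.25
tcp_pos: [0.532, -0.2151, 0.0779]
tcp_rot: [2.622, -1.73, -0.001]
force: [0.5, 0.6, 0.0]
opening: 0.0001
gripper_force: 0.0
```

```bash
python3 -c "
from h import *
look('w17')"
```

```text
12.25 [ 0.532  -0.2151  0.0779] F [0.5 0.6 0. ] lug (np.float64(0.0), np.float64(109.5))
```

View pics/w17.png

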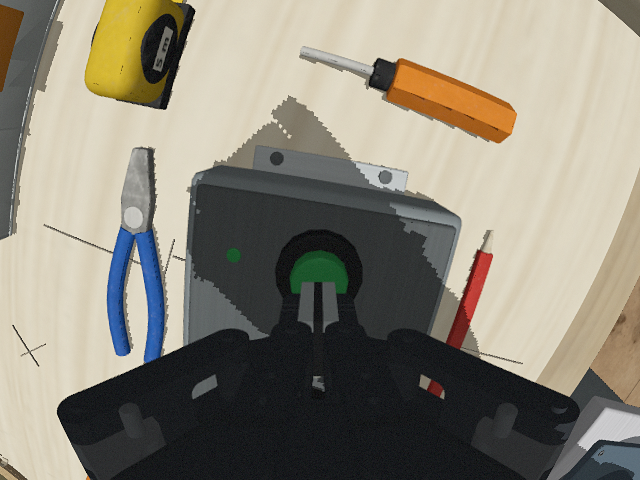

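The fingers stand over the green button at (320,272). I press down in small steps, watching the force.

>>> {"fn": "servo_tool", "kwargs": {
  "steps": [
    {"x": 0, "y": -0.1, "z": -0.4, "spin": 0},
    {"x": 0, "y": -0.1, "z": -0.8, "spin": 0},
    {"x": 0, "y": -0.1, "z": -1.2, "spin": 0},
    {"x": 0, "y": -0.1, "z": -1.2, "spin": 0}
  ]
}}

```text
time_s: 12.7
tcp_pos: [0.5318, -0.2166, 0.0659]
tcp_rot: [2.621, -1.731, -0.001]
force: [0.0, 0.3, 0.8]
opening: -0.0004
gripper_force: 0.0
```

>>> {"fn": "servo_tool", "kwargs": {
  "steps": [
    {"x": 0, "y": 0, "z": -0.3, "spin": 0},
    {"x": 0, "y": 0, "z": -0.6, "spin": 0},
    {"x": 0, "y": 0, "z": -0.6, "spin": 0}
  ]
}}

```text
time_s: 13.0
tcp_pos: [0.5323, -0.2167, 0.0603]
tcp_rot: [-2.622, 1.731, -0.0]
force: [-0.5, 0.2, 1.9]
opening: 0.0003
gripper_force: 1.0
```

Contact has begun at about 1.9 N.

>>> {"fn": "servo_tool", "kwargs": {
  "steps": [
    {"x": 0, "y": 0, "z": -0.2, "spin": 0},
    {"x": 0, "y": 0, "z": -0.4, "spin": 0},
    {"x": 0, "y": 0, "z": -0.4, "spin": 0}
  ]
}}

```text
time_s: 13.3
tcp_pos: [0.5323, -0.2167, 0.0565]
tcp_rot: [-2.621, 1.731, -0.0]
force: [0.2, 0.8, 4.1]
opening: 0.0002
gripper_force: 2.1
```

>>> {"fn": "servo_tool", "kwargs": {
  "steps": [
    {"x": 0, "y": 0, "z": -0.15, "spin": 0},
    {"x": 0, "y": 0, "z": -0.3, "spin": 0},
    {"x": 0, "y": 0, "z": -0.3, "spin": 0}
  ]
}}

```text
time_s: 13.6
tcp_pos: [0.5324, -0.2168, 0.055]
tcp_rot: [-2.621, 1.731, -0.002]
force: [-5.4, 2.4, 22.0]
opening: -0.0002
gripper_force: 10.8
```

The button has bottomed out: 22 N after 6 mm of travel. I release and rise clear.

>>> {"fn": "servo_tool", "kwargs": {
  "steps": [
    {"x": 0, "y": 0, "z": 0.5, "spin": 0},
    {"x": 0, "y": 0, "z": 2, "spin": 0},
    {"x": 0, "y": 0, "z": 5, "spin": 0},
    {"x": 0, "y": 0, "z": 9, "spin": 0},
    {"x": 0, "y": 0, "z": 13, "spin": 0},
    {"x": -3, "y": 0, "z": 17, "spin": 0},
    {"x": -5, "y": 0, "z": 20, "spin": 0},
    {"x": -5, "y": 0, "z": 20, "spin": 0}
  ]
}}

```text
time_s: 14.4
tcp_pos: [0.4814, -0.2182, 0.2575]
tcp_rot: [-2.618, 1.733, -0.009]
force: [0.1, -0.1, -0.1]
opening: 0.0001
gripper_force: 0.0
```

```bash
python3 - <<'E'
from h import *
look("w18")
for c in("scene","side"):
    im=grab_frame(c);cv2.imwrite(f"pics/{c}9.png",im[:,:,::-1])
    m=hsvmask(im,(5,150,60),(20,255,255));m0=hsvmask(cv2.imread(f"pics/{c}0.png")[:,:,::-1].copy(),(5,150,60),(20,255,255))
    for k in(m0,m):
        ys,xs=np.nonzero(k[235:270,335:385]);print(c,ys.mean()+235,xs.mean()+335)
E
```

```text
14.4 [ 0.4814 -0.2182  0.2575] F [ 0.1 -0.1 -0.1] lug (np.float64(0.8947368421052632), np.float64(13.0))
scene 250.23728813559322 344.5508474576271
scene 237.91071428571428 343.9107142857143
side 251.4056603773585 367.0660377358491
side 242.83333333333334 350.64285714285717
```

The lug still reads 13° after the press, and the arm is clear of everything. Handing in.

```bash
python3 -c "
from workcell import *
print(finish_job())"
```

```text
the job is handed in; nothing more can be done
None
```

I turned the dial four clicks clockwise (lug from about 93° to 13° by camera), pressed the start button to its stop (22 N) and released it, and handed the job in at about 15 s; no verdict came back, and I did not measure the button's return or the loose things' final positions.

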